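# Put the two-tier cake stand together for tea

### The arm

A 6-joint arm with a two-finger parallel gripper is mounted at the origin on the work surface. World frame = base frame: x ahead of the robot, y to its left, z up, the work surface at z = 0. Lengths are in m, angles in rad, forces in N, time in s.
With the tool pointing down it reaches from about 0.425 to 0.95 m from the base axis. Payload 3.5 kg.
Tool frame: the origin (TCP) lies at the very end of the fingers, on their centre line; the grasp point (between the pads) lies 19 mm behind it; z points along the fingers, y is the line along which they close (so a half turn about z gives the same grasp; the last joint's range is limited). The gripper opens to 85 mm and grips with 20 to 120 N. Pads are 22 mm wide; open, the fingers measure 114 mm over their backs; the gripper's body (76 mm by 85 mm) begins 54 mm behind the grasp point. The pads swing forward as they close: fully open they stand 13 mm farther back than shut.
Start: joints at [1.057, 0.286, 1.577, -0, 1.279, -0.15], TCP at [0.24, 0.631, 0.231] pointing down, gripper open.
Joint ranges: [-2.77, 2.77], [-0.9, 2.22], [0.21, 2.48], [-1.53, 4.67], [0.24, 2.81], [-2.84, 2.84]. Speed limits (rad/s): [2.79, 2.79, 3.14, 3.14, 3.14, 3.14].

### API

Orientations are given as a unit quaternion [x, y, z, w].
In Python, from plant import ctrl, imaging, workorder, sensors gives the robot as it stands (ctrl), with the cameras (imaging), the job (workorder) and the readings (sensors).
- The arm moves only by the tool move_tool, called after "Call:" as name([rows], argument=value, ...), one row to a line, values as JSON. Schema: {"type":"object","properties":{"motion":{"type":"array","items":{"type":"array","items":{"type":"array","items":{"type":"number"},"minItems":7,"maxItems":7},"minItems":1,"maxItems":10},"minItems":1,"maxItems":1},"grip_n":{"type":"number"},"only":{"type":"string"},"quiet":{"type":"boolean"},"lines":{"type":"string"}},"required":["motion"],"additionalProperties":false}. motion is a list that holds a single list of rows (three levels of brackets), with 1 to 10 rows, each of 7 numbers: dx, dy, dz in units of 25 mm, then a rotation vector rx, ry, rz in units of 0.05 rad, then the opening from 0.0 (shut) to 1.0 (fully open); each row is the pose to reach, as a shift and turn from the pose commanded when the call began, along the tool's axes at that moment; what a row does not reach only later rows make up. A row lasts 1/8 s, in which the tool goes at most 0.0625 m and 0.188 rad, less where a joint would pass 70% of its speed; a pose out of reach is approached as far as the arm can. The fingers move at their own pace and stop on an object; grip_n is the grip in N (left out, the last holds). Time passes only in rows, so rows that do not move let the fingers close. The tool returns the time, the measured TCP pose, the force, the opening and the grip force at its end. only (a regular expression) keeps the lines of the reply that match it, lines (a string "A,B") keeps lines A to B, and quiet returns only ok. Input that does not fit is refused with a message, and nothing moves.
- sensors.get_state(): the state, without advancing time (a new reading comes with each control period).
- imaging.read_camera(name): name is "scene" or "top" or "wrist"; returns a dict with "pixels" (384x512x3 uint8, red, green, blue), "camera_matrix" (3x3 intrinsics, pixels), "xyz" and "orientation" of the camera in the world. Camera axes: x right, y down, z forward; pixel columns grow to the right and rows downward; lengths in m; the calibration is good to about 2 mm. A picture is of the moment at which its call begins. There is no depth.
- workorder.sign_off(): hands the job in; it is judged then, once.
The state is a dict: "time": time; "qpos": joint angles; "dq": joint speeds; "joint_efforts": joint torques, N m; "eef_pos": TCP position; "tcp_rot": TCP orientation; "contact_force": force on the tool from outside, world axes, zero at the start; "wrist_torque": the same for the moment, N m; "opening": opening from 0.0 (shut) to 1.0 (fully open); "finger_force": force on a finger pad.
Only numpy, scipy, OpenCV 4.12 (cv2) and the standard library are available. Lean on these libraries where they do the work, as an engineer would, in place of code of your own. Each camera call takes 0.05 s, during which the arm holds its last target. There are 200 camera calls.

### The job

Finish putting the cake stand together: first set the loose upper plate gently (no dropping or slamming) and level on the pillar, its recess over the spigot, and let go. Then take the silver rod from the wooden block, put it through the hole in the plate's hub into the pillar until its collar rests fully home on the hub, and leave it there. Leave the tea things and honey dipper where they are.

Things in the scene. Friction and masses are not known exactly. Their poses are not given: they have to be found in the camera images.
- stand: Lower part of a silver two-tier cake stand, fixed; place varies. Round. Origin: centre of its underside on the table; z up. Lower plate 196 mm across, rim 34 mm high, three biscuits on it. A pillar in the middle carries, 120 mm above the table, a flat flange 56 mm across on which the upper plate rests; above it a spigot tube, 23 mm across, rises to 127 mm.
- flange (a point): Point on the pillar's axis at the flange's top face, 120 mm above the table: the upper plate's origin belongs here.
- bore (a point): Centre of the mouth of the pillar's vertical blind bore, at the spigot's top, 127 mm above the table. Bore 14 mm in diameter, 61 mm deep.
- plate: Loose upper plate, round, silver, 0.28 to 0.46 kg, lying flat on the table right way up. Origin: centre of its flat underside; z up. Disc 140 mm across, 8 mm thick, raised rim 146 mm across and 14 mm high. Recess in the middle of the underside, 26 mm across, 8 mm deep, fits over the spigot with about 1.5 mm to spare all round.
- hub_top (a point): Centre of the top of the plate's brass hub, 28 mm above the plate's underside. The hub is a round boss 34 mm across, standing from 8 to 28 mm above the underside (grip it from above), with a vertical hole 12 mm in diameter right through it into the recess. With the plate in place it is 148 mm above the table.
- rod: Silver centre rod, 0.12 kg, upright in the wooden block at the start. Origin: on its axis at the underside of its brass collar (24 mm across, 5 mm thick), then 80 mm above the table; z up towards the handle. Handle: round, 16 mm thick, from 5 to 50 mm above the origin (grip here from above), then a black finial 14 mm wide up to 64 mm. Fully home its origin is at hub_top.
- rod_tip (a point): Lower point of the rod, 66 mm below the collar's underside. The shaft is 8 mm thick, its last 7 mm tapered to 3 mm.
- block: Fixed wooden block, 70 x 150 x 80 mm (own x, y, z); origin: centre of its underside on the table; place and yaw vary. Two vertical holes in its top, 12 mm in diameter and 72 mm deep, at own y = -48 mm (the rod stands in it) and y = +48 mm (the honey dipper stands in it).
- coffee_pot: Tall silver coffee pot with spout and handle, 207 mm high, about 210 mm over spout and handle, at the back left; leave alone. Origin: centre of its underside.
- teapot: Squat silver teapot, 160 mm high, about 230 mm over spout and handle, at the back right; leave alone. Origin: centre of its underside.
- sugar_bowl: Silver sugar bowl with two handles, 88 mm across and 55 mm high, 130 mm over the handles; leave alone. Origin: centre of its underside.
- creamer: Small silver cream jug, 66 mm across and 60 mm high; leave alone. Origin: centre of its underside.
- mug: White mug, 80 mm across and 85 mm high, far left; leave alone. Origin: centre of its underside.
- jam_jar: Amber jam jar with a red lid, 68 mm across and 95 mm high, far right; leave alone. Origin: centre of its underside.
- dipper: Wooden honey dipper standing in the block's other hole, its ribbed head 30 mm across, 37 mm high, resting on the block, top 117 mm above the table; leave alone. Origin: lower end of its stem, 60 mm below the head.

How it is judged:
By the outcome, as a careful person would: the job done as asked, in the order asked, and still so for the second after the job is handed in, with the robot touching nothing.
It also fails if it takes over 72 s, if anything falls off the work surface, if the arm or the gripper's body presses on something with over 40 N, if the wrist force passes 120 N, or if a joint passes its speed limit or range.

## Working session

There is one attempt and no reset: what is moved stays moved. The work goes in short steps, Python scripts to look and compute and a tool call to move; the robot and the scene stay as the last step left them, time stands still between calls to the robot, and variables do not carry over. Pictures are saved under pics/ and viewed, at most 13 in all, crops included, and the job is handed in when it is done.

```bash
ls; mkdir -p pics; cat > h.py <<'E'
import numpy as np, cv2
from scipy.spatial.transform import Rotation as R
from plant import ctrl, imaging, workorder, sensors
def cam(n):
    c=imaging.read_camera(n); c['K']=np.array(c['camera_matrix']); c['R']=R.from_quat(c['orientation']).as_matrix(); c['t']=np.array(c['xyz']); return c
def save(c,f): cv2.imwrite('pics/'+f,c['pixels'][:,:,::-1])
def ray(c,u,v):
    d=c['R']@np.linalg.inv(c['K'])@np.array([u,v,1.]); return c['t'],d
def onz(c,u,v,z):
    t,d=ray(c,u,v); return t+d*(z-t[2])/d[2]
def proj(c,p):
    q=c['K']@c['R'].T@(np.array(p)-c['t']); return q[:2]/q[2]
def totool(p):
    s=sensors.get_state(); return R.from_quat(s['tcp_rot']).inv().apply(np.array(p)-s['eef_pos'])
E
python3 - <<'E'
from h import *
import numpy as np
np.set_printoptions(precision=4,suppress=True)
a=cam('top');b=cam('scene');save(a,'top0.png');save(b,'sc0.png')
for c in(a,b):print(c['K'].tolist(),c['t'],c['R'].tolist())
print(sensors.get_state())
E
```

```text
pics
plant.py
[[447.02984212357154, 0.0, 248.55424632310064], [0.0, 447.02984212357154, 192.13320685058352], [0.0, 0.0, 1.0]] [0.5191 0.0164 1.603 ] [[-0.027142445644636005, -0.997113651059425, 0.0709059554295126], [-0.9994776680889097, 0.02582524730559429, -0.019428010530180485], [0.017540770678162603, -0.07139624270610423, -0.9972937871517439]]
[[407.0234312166024, 0.0, 253.4971645382499], [0.0, 407.0234312166024, 189.68872971420794], [0.0, 0.0, 1.0]] [1.5242 0.9237 0.9445] [[-0.6994393254197598, 0.3962946562325487, -0.5947564001319179], [0.7145146897937154, 0.3692058125549011, -0.5942691528631336], [-0.015918169660570858, -0.8406174001394462, -0.5413954178393608]]
{'time': 0.1, 'qpos': array([ 1.057 ,  0.2871,  1.578 , -0.    ,  1.2786, -0.15  ]), 'dq': array([-0.0006,  0.0001, -0.0034, -0.0004,  0.0001, -0.0009]), 'joint_efforts': array([  0.0007, -40.7298, -29.3699,  -0.0001,   0.0035,   0.    ]), 'eef_pos': array([0.2399, 0.6303, 0.2301]), 'tcp_rot': array([ 0.1809,  0.9835, -0.001 , -0.0003]), 'contact_force': array([0.5368, 0.9108, 0.0416]), 'wrist_torque': array([ 0.0045, -0.0047,  0.0114]), 'finger_force': 0.0, 'opening': 0.9973882824242334}
```

View pics/top0.png

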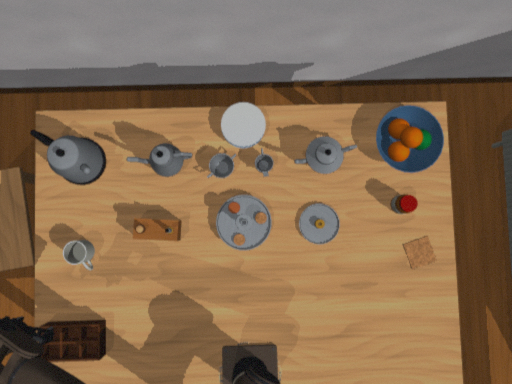

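View pics/sc0.png

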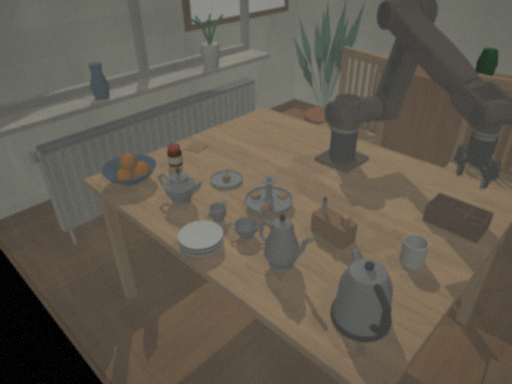

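The top view shows the stand at about (243,221), the loose plate at (319,223), the block at (157,230) with the rod near (168,230) and the dipper at (140,229). The scene view agrees. Next I'll get rough positions and see what the wrist camera offers.

```bash
python3 - <<'E'
from h import *
np.set_printoptions(precision=4,suppress=True)
a=cam('top')
hsv=cv2.cvtColor(a['pixels'],cv2.COLOR_RGB2HSV)
# silver = low saturation vs wood
m=((hsv[:,:,1]<70)).astype(np.uint8)*255
for n,(u,v),z,w in(('stand',(243,221),.034,40),('plate',(319,223),.014,32)):
    mm=np.zeros_like(m);mm[v-w:v+w,u-w:u+w]=m[v-w:v+w,u-w:u+w]
    cs,_=cv2.findContours(mm,cv2.RETR_EXTERNAL,cv2.CHAIN_APPROX_NONE)
    k=max(cs,key=cv2.contourArea);e=cv2.fitEllipse(cv2.convexHull(k));p=onz(a,*e[0],z)
    print(n,e,p,'diam',np.array(e[1])*(1.603-z)/447)
print('hub',onz(a,319,223,.028),'rod',onz(a,168,230,.144),'dip',onz(a,140,229,.117),'block',[onz(a,u,v,.08) for u,v in((134,218),(181,220),(179,241),(132,239))])
print(totool([0,0,0]))
w=cam('wrist');save(w,'w0.png');s=sensors.get_state()
Rt=R.from_quat(s['tcp_rot'])
print(w['K'].tolist(),Rt.inv().apply(w['t']-s['eef_pos']),(Rt.as_matrix().T@w['R']))
E
```

```text
stand ((243.25453186035156, 221.96017456054688), (55.46932601928711, 55.690311431884766), 14.269225120544434) [0.5265 0.0072 0.034 ] diam [0.1947 0.1955]
plate ((318.7828063964844, 223.33724975585938), (40.28961181640625, 40.936485290527344), 145.13490295410156) [ 0.5144 -0.2613  0.014 ] diam [0.1432 0.1455]
hub [ 0.5156 -0.2596  0.028 ] rod [0.5066 0.2525 0.144 ] dip [0.5121 0.3489 0.117 ] block [array([0.5497, 0.377 , 0.08  ]), array([0.5386, 0.2184, 0.08  ]), array([0.4679, 0.2263, 0.08  ]), array([0.4791, 0.3844, 0.08  ])]
[-0.0002 -0.674   0.2315]
[[329.8550422556773, 0.0, 253.38613285400083], [0.0, 329.8550422556773, 194.49046686859776], [0.0, 0.0, 1.0]] [ 0.067   0.0001 -0.1415] [[-0.0006 -0.9641 -0.2655]
 [ 1.     -0.0005 -0.0005]
 [ 0.0004 -0.2655  0.9641]]
```

Diameters (195 and 145 mm) and the rod–dipper spacing (97 mm) agree with the spec. First I'll hover over the rod with yaw 0 and measure there.

The manual's scale: shifts go in units of 25 mm and turns go in units of 0.05 rad. Converting my numbers, -0.258 m is -10.32, -0.03 m is -1.2, 0.6 rad is 12.

Call:
move_tool([
  [[-2,-1.2,-1.2,0,0,3,1],[-4,-2.6,-1.2,0,0,6,1],[-5.8,-4,-1.2,0,0,9,1],[-7.8,-5.2,-1.2,0,0,12,1],[-9.6,-6.4,-1.2,0,0,15,1],[-11.6,-7.8,-1.2,0,0,18,1],[-13.4,-9,-1.2,0,0,21,1],[-15.36,-10.32,-1.2,0,0,24.12,1],[-15.36,-10.32,-1.2,0,0,24.12,1],[-15.36,-10.32,-1.2,0,0,24.12,1]],
], grip_n=40)

```text
time: 1.45
eef_pos: [0.507, 0.2531, 0.2611]
tcp_rot: [0.707, 0.707, -0.0, -0.0]
contact_force: [-0.4, 0.1, 0.0]
opening: 1.001
finger_force: 0.0
```

```bash
python3 - <<'E'
from h import *
w=cam('wrist');save(w,'w1.png');print(sensors.get_state()['eef_pos'],sensors.get_state()['contact_force'],w['t'])
print('expect',proj(w,[.5066,.2525,.144]),proj(w,[.5066,.2525,.085]))
E
```

```text
[0.50664396 0.2537076  0.26111625] [0.26666976 0.19399226 0.74549139] [0.50716083 0.32026461 0.40279427]
expect [252.82602028 190.44777326] [252.95500668 175.24965994]
```

View pics/w1.png

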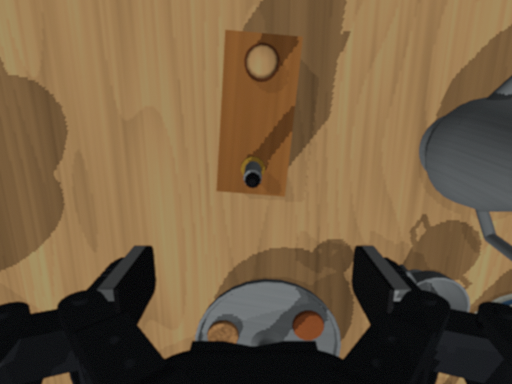

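The wrist view shows the finial at about (252,180), the collar at (252,165), and the dipper head at (262,62). I'll measure these with masks.

```bash
cat >> h.py <<'E'
def blobs(c,m,roi):
    u0,v0,u1,v1=roi;z=np.zeros(m.shape,np.uint8);z[v0:v1,u0:u1]=m[v0:v1,u0:u1]
    cs,_=cv2.findContours(z,cv2.RETR_EXTERNAL,cv2.CHAIN_APPROX_NONE)
    return sorted(cs,key=cv2.contourArea)[::-1]
E
python3 - <<'E'
from h import *
np.set_printoptions(precision=4,suppress=True)
w=cam('wrist');a=w['pixels'].astype(int);hsv=cv2.cvtColor(w['pixels'],cv2.COLOR_RGB2HSV)
k=blobs(w,(a.max(2)<50).astype(np.uint8),(235,150,275,200))[0];print('finial',cv2.boundingRect(k),cv2.minEnclosingCircle(k))
y=blobs(w,((hsv[:,:,0]>22)&(hsv[:,:,0]<34)&(hsv[:,:,1]>120)).astype(np.uint8),(235,140,275,200))
for q in y[:2]:print('collar',cv2.boundingRect(q),cv2.minEnclosingCircle(q))
(u,v),r=cv2.minEnclosingCircle(k)
print(onz(w,u,v,.140),[onz(w,*p,.08) for p in((225,30),(300,36),(285,196),(217,190))])
print('dip',onz(w,262,62,.117))
t=cam('top');s=t['pixels'][205:255,120:195];cv2.imwrite('pics/t1.png',cv2.resize(s[:,:,::-1],None,fx=8,fy=8,interpolation=cv2.INTER_NEAREST))
crop=w['pixels'][140:205,220:300];cv2.imwrite('pics/c1.png',cv2.resize(crop[:,:,::-1],None,fx=8,fy=8,interpolation=cv2.INTER_NEAREST))
E
```

```text
finial (246, 173, 15, 15) ((252.72727966308594, 180.15908813476562), 7.364605903625488)
[0.5062 0.2607 0.14  ] [array([0.4812, 0.3843, 0.08  ]), array([0.5483, 0.3795, 0.08  ]), array([0.5389, 0.2305, 0.08  ]), array([0.4699, 0.2367, 0.08  ])]
dip [0.5135 0.3535 0.117 ]
```

View pics/c1.png

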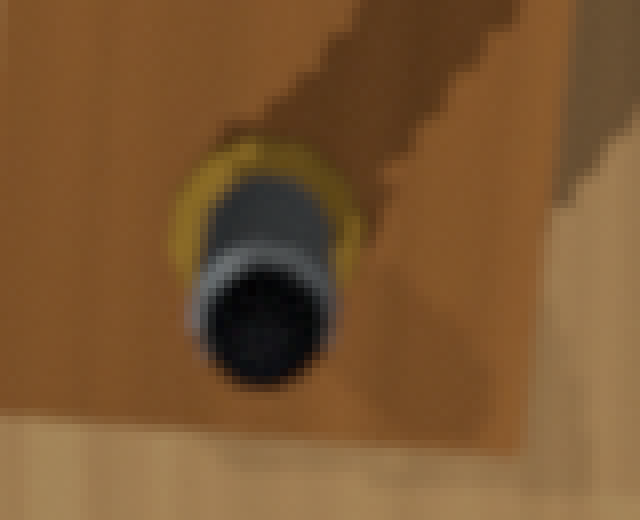

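Rod ≈ (0.506, 0.260), from both the finial and the block corners. Next I'll hover over the stand to measure the spigot, offset so the camera sees it well.

Converted, -0.246 m is -9.84, 0.02 m is 0.8.

Call:
move_tool([
  [[-2.4,0.2,0,0,0,0,1],[-4.8,0.4,0,0,0,0,1],[-7.2,0.6,0,0,0,0,1],[-9.6,0.8,0,0,0,0,1],[-9.84,0.8,0,0,0,0,1],[-9.84,0.8,0,0,0,0,1]],
])

```text
time: 2.35
eef_pos: [0.5273, 0.008, 0.2613]
tcp_rot: [0.707, 0.708, 0.0, -0.0]
contact_force: [-0.3, 0.0, -0.7]
opening: 1.002
finger_force: 0.0
```

```bash
python3 - <<'E'
from h import *
w=cam('wrist');save(w,'w2.png');print('expect',proj(w,[.5265,.0072,.127]),proj(w,[.5265,.0072,.12]))
E
```

```text
expect [252.22376908 185.61581594] [252.24903788 183.72028437]
```

Call:
move_tool([
  [[-2.4,-0.12,0,0,0,0,1],[-4.8,-0.24,0,0,0,0,1],[-7.2,-0.36,0,0,0,0,1],[-9.6,-0.48,0,0,0,0,1],[-10.72,-0.48,1.2,0,0,0,1],[-10.72,-0.48,2.4,0,0,0,1],[-10.72,-0.48,2.4,0,0,0,1]],
])

```text
time: 3.28
eef_pos: [0.5149, -0.2582, 0.1981]
tcp_rot: [0.706, 0.708, -0.0, -0.003]
contact_force: [0.4, -0.1, -0.1]
opening: 1.007
finger_force: 0.0
```

```bash
python3 - <<'E'
from h import *
w=cam('wrist');save(w,'w3.png');print('expect',proj(w,[.5144,-.2613,.028]))
im=np.hstack([cv2.imread('pics/w2.png')[60:300,120:400],cv2.imread('pics/w3.png')[60:300,120:400]]);cv2.imwrite('pics/w23.png',cv2.resize(im,(800,342)))
E
```

```text
expect [253.55732335 179.74734488]
```

View pics/w23.png

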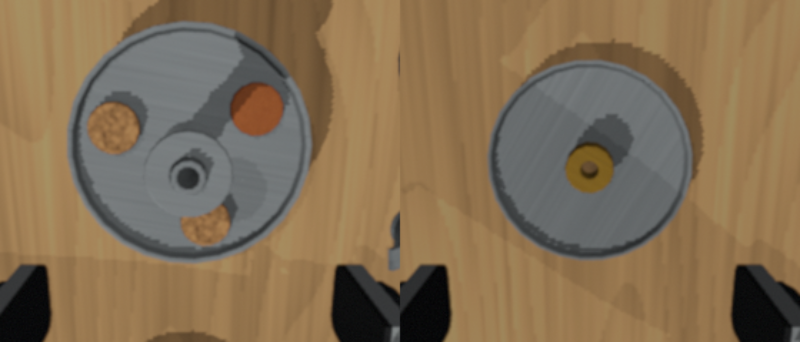

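Left: the bore is at about (252,185). Right: the brass hub is at about (252,178). Both are within 2 px of prediction. I'll refine with masks.

```bash
python3 - <<'E'
from h import *
np.set_printoptions(precision=4,suppress=True)
w=cam('wrist');a=w['pixels'];hsv=cv2.cvtColor(a,cv2.COLOR_RGB2HSV)
k=blobs(w,(hsv[:,:,1]>130).astype(np.uint8),(225,150,280,205))[0]
e=cv2.fitEllipse(cv2.convexHull(k));print('hub',e,onz(w,*e[0],.0255))
k=blobs(w,(hsv[:,:,1]<90).astype(np.uint8),(170,90,340,250))[0];e=cv2.fitEllipse(cv2.convexHull(k));print('rim',e,onz(w,*e[0],.013))
print(totool([0,0,0]),sensors.get_state()['eef_pos'])
# stand: image w2 ; camera pose = current shifted
b=cv2.imread('pics/w2.png')
g=b.max(2);k=blobs(w,(g<62).astype(np.uint8),(238,170,268,198))
for q in k[:2]:print('bore',cv2.fitEllipse(q) if len(q)>5 else 0,cv2.contourArea(q))
print(g[180:190,238:268:2])
c=dict(w);c['t']=w['t']+np.array([.5273,.008,.2613])-sensors.get_state()['eef_pos']
k=[q for q in k if len(q)>5][0];print(onz(c,*cv2.fitEllipse(k)[0],.126))
h2=cv2.cvtColor(b,cv2.COLOR_BGR2HSV);k=blobs(w,(h2[:,:,1]<75).astype(np.uint8),(160,65,345,250))[0];e=cv2.fitEllipse(cv2.convexHull(k));print('stand rim',e,onz(c,*e[0],.034))
E
```

```text
hub ((250.8355255126953, 175.7971954345703), (32.29474639892578, 34.1340217590332), 11.194507598876953) [ 0.5133 -0.2595  0.0255]
rim ((250.90101623535156, 170.28416442871094), (140.8473358154297, 143.43417358398438), 89.86905670166016) [ 0.5132 -0.2565  0.013 ]
[ 0.2614 -0.5158  0.2017] [ 0.5166 -0.2595  0.202 ]
bore ((251.3848419189453, 184.59535217285156), (13.09359073638916, 13.401965141296387), 59.45698165893555) 136.0
bore ((250.56521606445312, 197.70819091796875), (35.074127197265625, 54.029449462890625), 3.887094259262085) 10.5
[[105  95 122 106  57  53  51  46  40  45 101 121 103  76  89]
 [106 109 122  97  54  53  51  46  42  38  79 121 112  79  95]
 [103 115 120  83  53  54  50  46  40  38  59 118 116  84 101]
 [ 98 114 117  73  52  53  51  46  41  39  51 117 117  83 108]
 [100 114 116  68  53  52  50  45  42  41  51 118 117  80 113]
 [105 115 116  69  53  52  50  46  42  43  52 115 117  84 115]
 [109 116 116  69  54  50  49  46  44  43  56 113 118  94 119]
 [113 119 116  76  52  52  50  47  44  42  63 114 117 101 123]
 [117 118 118  90  53  51  51  49  47  42  78 119 112 108 126]
 [119 120 121 103  58  52  50  51  45  47  91 121 107 114 128]]
[0.5248 0.0091 0.126 ]
stand rim ((251.8977813720703, 159.42347717285156), (170.1213836669922, 171.88058471679688), 96.21886444091797) [0.5247 0.0159 0.034 ]
```

Call:
move_tool([
  [[0,-0.08,2.4,0,0,0,1],[0,-0.08,4.4,0,0,0,1],[0,-0.08,5.2,0,0,0,1],[0,-0.08,5.2,0,0,0,1],[0,-0.08,5.2,0,0,0,1]],
])

```text
time: 4.0
eef_pos: [0.5157, -0.262, 0.0743]
tcp_rot: [0.707, 0.708, 0.0, 0.003]
contact_force: [0.5, -0.5, 0.2]
opening: 1.002
finger_force: 0.0
```

```bash
python3 - <<'E'
from h import *
np.set_printoptions(precision=4,suppress=True)
w=cam('wrist');a=w['pixels'];hsv=cv2.cvtColor(a,cv2.COLOR_RGB2HSV)
s=sensors.get_state();print(s['eef_pos'],s['tcp_rot'],s['contact_force'])
k=blobs(w,(hsv[:,:,1]>130).astype(np.uint8),(200,190,310,320))
for q in k[:2]:
    e=cv2.fitEllipse(cv2.convexHull(q));print('hub',e,onz(w,*e[0],.027))
print(proj(w,[.5135,-.2598,.027]))
save(w,'w4.png')
E
```

```text
[ 0.5156 -0.2621  0.0744] [0.7066 0.7076 0.0004 0.0027] [-0.1976  1.0002 -0.2297]
hub ((248.6767120361328, 212.67417907714844), (53.158809661865234, 55.911949157714844), 11.293767929077148) [ 0.5132 -0.2584  0.027 ]
[249.1742 214.9341]
```

View pics/w4.png

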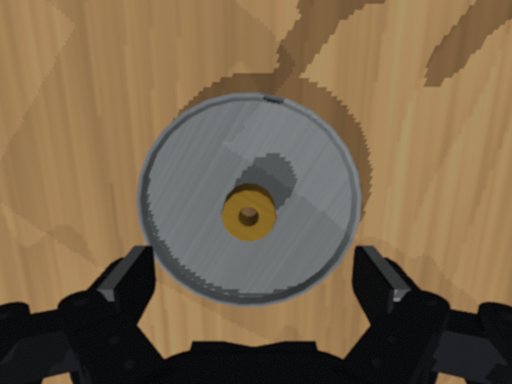

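The plate fills the view with its hub top at about (249,215) and the hole in the middle. The fingers straddle it, and the TCP needs about −2.5 mm in tool y and +2 mm in tool x.

Call:
move_tool([
  [[0.08,-0.1,0.8,0,0,0,1],[0.08,-0.1,1.6,0,0,0,1],[0.08,-0.1,2.2,0,0,0,1],[0.08,-0.1,2.4,0,0,0,1],[0.08,-0.1,2.58,0,0,0,1],[0.08,-0.1,2.58,0,0,0,1],[0.08,-0.1,2.58,0,0,0,1]],
], grip_n=60)

```text
time: 4.92
eef_pos: [0.5116, -0.2592, 0.0074]
tcp_rot: [0.707, 0.707, 0.0, 0.0]
contact_force: [0.9, 0.8, 0.0]
opening: 1.0
finger_force: 0.0
```

Call:
move_tool([
  [[0,0,0,0,0,0,0.3],[0,0,0,0,0,0,0.3],[0,0,0,0,0,0,0.2],[0,0,0,0,0,0,0.2],[0,0,0,0,0,0,0.2],[0,0,0,0,0,0,0.2],[0,0,0,0,0,0,0.2]],
], grip_n=60)

```text
time: 5.8
eef_pos: [0.5122, -0.2592, 0.0077]
tcp_rot: [0.707, 0.707, 0.0, 0.001]
contact_force: [1.5, 1.8, 5.7]
opening: 0.375
finger_force: 59.6
```

Converted, -0.165 m is -6.6, -0.16 m is -6.4.

Call:
move_tool([
  [[0,0,-0.4,0,0,0,0.2],[0,0,-1.2,0,0,0,0.2],[0,0,-2.4,0,0,0,0.2],[0,0,-4,0,0,0,0.2],[0,0,-5.6,0,0,0,0.2],[0,0,-6.4,0,0,0,0.2],[0,0,-6.6,0,0,0,0.2],[0,0,-6.6,0,0,0,0.2],[0,0,-6.6,0,0,0,0.2],[0,0,-6.6,0,0,0,0.2]],
], grip_n=60)

```text
time: 7.05
eef_pos: [0.5106, -0.2584, 0.1701]
tcp_rot: [0.707, 0.707, -0.0, -0.001]
contact_force: [-0.5, 0.4, -4.6]
opening: 0.376
finger_force: 60.1
```

```bash
python3 - <<'E'
from h import *
np.set_printoptions(precision=4,suppress=True)
w=cam('wrist');a=w['pixels']
s=sensors.get_state();print(s['eef_pos'],s['tcp_rot'],s['contact_force'],s['wrist_torque'])
save(w,'w5.png')
# where hub-top centre (20.3 mm above TCP) would appear if centred
T=R.from_quat(s['tcp_rot'])
for d in(0,.002):print(proj(w,s['eef_pos']+T.apply([d,0,-.0203])))
E
```

```text
[ 0.5108 -0.2586  0.1706] [ 0.7068  0.7074 -0.0002 -0.0011] [-0.1983 -1.0412 -4.6299] [ 0.0073 -0.0168 -0.0139]
[253.4747 274.868 ]
[253.4718 270.4403]
```

View pics/w5.png

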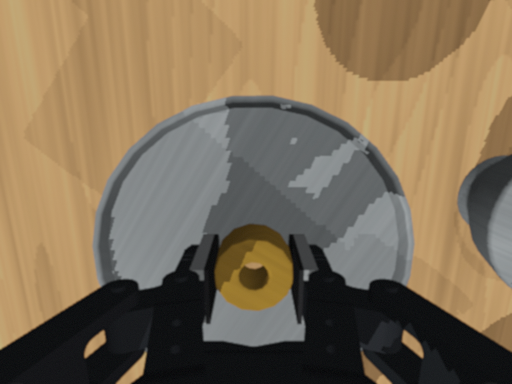

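The plate is held with the hub between the pads and the hole at about (253,275). It looks level and centred. I'll quantify the in-hand offset and tilt.

```bash
python3 - <<'E'
from h import *
np.set_printoptions(precision=4,suppress=True)
w=cam('wrist');a=w['pixels'];hsv=cv2.cvtColor(a,cv2.COLOR_RGB2HSV)
s=sensors.get_state();T=R.from_quat(s['tcp_rot']);p=s['eef_pos'];print(p,s['contact_force'])
y=((hsv[:,:,1]>130)&(hsv[:,:,2]>120)&(hsv[:,:,0]>17)).astype(np.uint8)
z=np.zeros_like(y);z[220:320,205:305]=y[220:320,205:305]
cs,hi=cv2.findContours(z,cv2.RETR_CCOMP,cv2.CHAIN_APPROX_NONE)
for i,q in enumerate(cs):
    if cv2.contourArea(q)>60: print(hi[0][i][3],cv2.contourArea(q),cv2.boundingRect(q),cv2.fitEllipse(q))
# column scan at u=253
print('hsv col 253');
for v in list(range(222,232))+list(range(256,320,2)): print(v,hsv[v,253],end=';')
for d in(0,):
  for nm,x,zz in(('rimtop',.073,-.0063),('hubfar',.017,-.0203),('hubnear',-.017,-.0203),('holefar',.006,-.0203),('holenear',-.006,-.0203)):
    print(nm,proj(w,p+T.apply([x,0,zz])))
  print([proj(w,p+T.apply([0,sg*.073,-.0063])) for sg in(1,-1)])
E
```

```text
[ 0.5109 -0.2587  0.1708] [-0.5297 -0.5855 -4.6578]
-1 3239.5 (220, 241, 72, 69) ((259.2718505859375, 278.0151062011719), (56.75590515136719, 75.31451416015625), 45.415000915527344)
0 684.5 (238, 262, 32, 29) ((253.31739807128906, 276.1382751464844), (28.183401107788086, 31.040447235107422), 89.4540023803711)
hsv col 253
222 [96 14 89];223 [15  7 77];224 [17 91 70];225 [ 19 174  66];226 [ 20 192  65];227 [ 19 180  68];228 [ 20 180  68];229 [ 20 191  68];230 [ 20 188  69];231 [ 20 186  70];256 [ 21 179 155];258 [ 21 179 157];260 [ 21 178 156];262 [ 19 143 166];264 [ 17 113 179];266 [ 17 115 179];268 [ 17 128 143];270 [ 19 180  68];272 [ 20 184  68];274 [ 20 188  68];276 [ 20 177  69];278 [ 20 181  69];280 [ 19 183  71];282 [ 20 190  71];284 [ 19 181  72];286 [ 20 189  70];288 [ 21 184  75];290 [ 20 178 126];292 [ 21 175 150];294 [ 21 178 153];296 [ 21 178 156];298 [ 21 177 157];300 [ 21 178 156];302 [ 21 175 157];304 [ 21 181 155];306 [ 21 179 154];308 [ 21 182 154];310 [ 19  84 146];312 [101  15 137];314 [ 95  11 136];316 [100  11 136];318 [ 95  11 134];rimtop [253.2106  88.5631]
hubfar [253.3003 235.9441]
hubnear [253.358  310.9773]
holefar [253.3198 261.3322]
holenear [253.3401 287.7885]
[array([415.9157, 259.0528]), array([ 90.8064, 259.2282])]
```

In hand the hub is centred to about 0.6 mm. Merging the two cameras, corrected by the known hub position, puts the pillar at about (0.5246, 0.0085). I'll carry the plate over it.

Converted, 0.0137 m is 0.548, 0.007 m is 0.28.

Call:
move_tool([
  [[0.8,0.04,0,0,0,0,0.2],[2.4,0.12,0,0,0,0,0.2],[4,0.2,0,0,0,0,0.2],[5.6,0.28,0,0,0,0,0.2],[7.2,0.4,0,0,0,0,0.2],[8.8,0.48,0,0,0,0,0.2],[10,0.548,0,0,0,0,0.2],[10.48,0.548,0,0,0,0,0.2],[10.72,0.548,0,0,0,0,0.2],[10.72,0.548,0,0,0,0,0.2]],
], grip_n=60)

```text
time: 8.4
eef_pos: [0.5246, 0.0089, 0.1718]
tcp_rot: [0.707, 0.707, -0.0, 0.0]
contact_force: [0.0, 0.6, -4.7]
opening: 0.373
finger_force: 60.1
```

Call:
move_tool([
  [[0,0,0.4,0,0,0,0.2],[0,0,0.8,0,0,0,0.2],[0,0,1,0,0,0,0.2],[0,0,1,0,0,0,0.2]],
])

```text
time: 8.9
eef_pos: [0.5241, 0.0089, 0.1458]
tcp_rot: [0.707, 0.707, -0.001, -0.001]
contact_force: [-0.3, 0.3, -3.8]
opening: 0.377
finger_force: 60.1
```

```bash
python3 - <<'E'
from h import *
np.set_printoptions(precision=4,suppress=True)
t=cam('top');save(t,'t6.png');s=sensors.get_state();print(s['eef_pos'],s['tcp_rot'],s['contact_force'],s['wrist_torque'])
w=cam('wrist');im=cam('scene')['pixels'][160:240,220:320,::-1]
save(w,'w6.png')
cv2.imwrite('pics/s6.png',np.hstack([cv2.resize(im,(400,320),interpolation=cv2.INTER_CUBIC),cv2.resize(w['pixels'][:,:,::-1],(400,320))]))
E
```

```text
[0.5245 0.009  0.1465] [ 0.7068  0.7074 -0.0002 -0.0003] [ 0.463  -0.3134 -4.7012] [ 0.0021  0.0352 -0.0127]
```

View pics/s6.png

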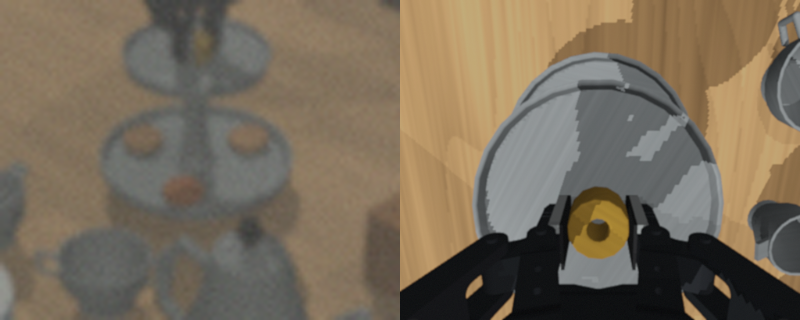

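The plate is level and directly above the lower plate (left scene crop), still held firmly. I'll lower it slowly and watch the force.

Converted, 0.013 m is 0.52, 0.012 m is 0.48.

Call:
move_tool([
  [[0,0,0.16,0,0,0,0.2],[0,0,0.32,0,0,0,0.2],[0,0,0.4,0,0,0,0.2],[0,0,0.44,0,0,0,0.2],[0,0,0.48,0,0,0,0.2],[0,0,0.52,0,0,0,0.2],[0,0,0.52,0,0,0,0.2]],
])

```text
time: 9.93
eef_pos: [0.5246, 0.0091, 0.1338]
tcp_rot: [0.707, 0.707, -0.0, -0.0]
contact_force: [-0.5, 0.8, -4.8]
opening: 0.378
finger_force: 60.1
```

Converted, 0.002 m is 0.08, 0.0014 m is 0.056.

Call:
move_tool([
  [[0,0,0.028,0,0,0,0.2],[0,0,0.056,0,0,0,0.2],[0,0,0.08,0,0,0,0.2],[0,0,0.08,0,0,0,0.2],[0,0,0.08,0,0,0,0.2]],
])

```text
time: 10.55
eef_pos: [0.5247, 0.0091, 0.1318]
tcp_rot: [0.707, 0.707, -0.0, -0.0]
contact_force: [0.0, -0.2, -4.7]
opening: 0.375
finger_force: 60.1
```

No contact at 3 mm below the spigot top, so the recess is over the spigot. I'll continue.

Call:
move_tool([
  [[0,0,0.032,0,0,0,0.2],[0,0,0.064,0,0,0,0.2],[0,0,0.092,0,0,0,0.2],[0,0,0.12,0,0,0,0.2],[0,0,0.12,0,0,0,0.2],[0,0,0.12,0,0,0,0.2]],
])

```text
time: 11.3
eef_pos: [0.5247, 0.0091, 0.1288]
tcp_rot: [0.707, 0.707, -0.0, -0.0]
contact_force: [-0.8, -0.1, -4.1]
opening: 0.377
finger_force: 60.1
```

Converted, 0.0008 m is 0.032, 0.0004 m is 0.016.

Call:
move_tool([
  [[0,0,0.016,0,0,0,0.2],[0,0,0.032,0,0,0,0.2],[0,0,0.032,0,0,0,0.2]],
])

```text
time: 11.68
eef_pos: [0.5246, 0.0091, 0.128]
tcp_rot: [0.707, 0.707, -0.0, -0.0]
contact_force: [0.3, 0.1, -5.2]
opening: 0.375
finger_force: 60.1
```

Converted, 0.0006 m is 0.024, 0.0003 m is 0.012.

Call:
move_tool([
  [[0,0,0.012,0,0,0,0.2],[0,0,0.024,0,0,0,0.2],[0,0,0.024,0,0,0,0.2]],
])

```text
time: 12.05
eef_pos: [0.5247, 0.0091, 0.1278]
tcp_rot: [0.707, 0.707, -0.0, 0.0]
contact_force: [-1.7, 0.1, -1.0]
opening: 0.382
finger_force: 60.4
```

Contact at the expected height. One small step more, then release.

Converted, 0.0003 m is 0.012.

Call:
move_tool([
  [[0,0,0.012,0,0,0,0.2],[0,0,0.012,0,0,0,0.2],[0,0,0.012,0,0,0,0.2]],
], grip_n=20)

```text
time: 12.42
eef_pos: [0.5247, 0.0091, 0.1277]
tcp_rot: [0.707, 0.707, -0.0, -0.0]
contact_force: [-4.7, 0.5, 3.1]
opening: 0.379
finger_force: 60.9
```

Call:
move_tool([
  [[0,0,0,0,0,0,0.45],[0,0,0,0,0,0,0.55],[0,0,0,0,0,0,0.7],[0,0,0,0,0,0,0.8],[0,0,0,0,0,0,0.8]],
])

```text
time: 13.05
eef_pos: [0.5247, 0.0091, 0.1271]
tcp_rot: [0.707, 0.707, 0.0, 0.0]
contact_force: [0.2, 0.1, 0.2]
opening: 0.797
finger_force: 0.0
```

Call:
move_tool([
  [[0,0,-0.4,0,0,0,1],[0,0,-1.2,0,0,0,1],[0,0,-2.8,0,0,0,1],[0,0,-4.4,0,0,0,1],[0,0,-5.2,0,0,0,1],[0,0,-5.2,0,0,0,1],[0,0,-5.2,0,0,0,1]],
])

```text
time: 13.92
eef_pos: [0.5241, 0.0092, 0.2562]
tcp_rot: [0.707, 0.707, -0.0, -0.001]
contact_force: [0.5, 0.6, -0.2]
opening: 1.002
finger_force: 0.0
```

```bash
python3 - <<'E'
from h import *
np.set_printoptions(precision=4,suppress=True)
w=cam('wrist');a=w['pixels'];hsv=cv2.cvtColor(a,cv2.COLOR_RGB2HSV)
s=sensors.get_state();p=s['eef_pos'];print(p,s['tcp_rot'],s['contact_force']);print('expect hub',proj(w,[.5247,.0085,.148]))
y=((hsv[:,:,1]>130)&(hsv[:,:,2]>110)&(hsv[:,:,0]>17)).astype(np.uint8)
z=np.zeros_like(y);z[150:230,215:290]=y[150:230,215:290]
cs,hi=cv2.findContours(z,cv2.RETR_CCOMP,cv2.CHAIN_APPROX_NONE)
for i,q in enumerate(cs):
    if cv2.contourArea(q)>40:
        e=cv2.fitEllipse(cv2.convexHull(q));print(hi[0][i][3],e,onz(w,*e[0],.148))
k=blobs(w,(hsv[:,:,1]<90).astype(np.uint8),(120,70,390,290))[0];e=cv2.fitEllipse(cv2.convexHull(k));print('rim',e)
save(w,'w7.png')
E
```

```text
[0.5239 0.0092 0.2556] [ 0.7068  0.7074 -0.0007 -0.001 ] [ 0.4443  0.3172 -0.2076]
expect hub [254.1188 193.4147]
-1 ((254.4426727294922, 193.68955993652344), (38.76306915283203, 40.60436248779297), 95.77188873291016) [0.525  0.0083 0.148 ]
0 ((254.30072021484375, 194.40335083007812), (16.951242446899414, 17.355663299560547), 108.60462188720703) [0.5248 0.0077 0.148 ]
rim ((254.77125549316406, 172.4491424560547), (180.298828125, 195.913330078125), 1.573790431022644)
```

View pics/w7.png

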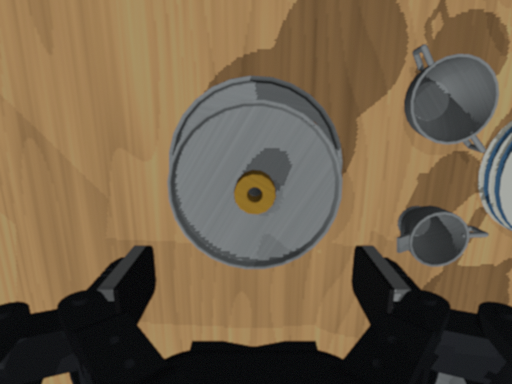

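The plate sits level on the pillar: hub at about (254,194), hole concentric, matching the expected pixel. Now to the rod.

Converted, -0.018 m is -0.72, 0.251 m is 10.04.

Call:
move_tool([
  [[1.6,-0.12,0,0,0,0,1],[4,-0.28,0,0,0,0,1],[6.4,-0.44,0,0,0,0,1],[8.4,-0.6,0,0,0,0,1],[9.8,-0.72,0,0,0,0,1],[10.04,-0.72,0,0,0,0,1],[10.04,-0.72,0,0,0,0,1],[10.04,-0.72,0,0,0,0,1]],
])

```text
time: 14.98
eef_pos: [0.5065, 0.2589, 0.2566]
tcp_rot: [0.707, 0.707, -0.001, -0.0]
contact_force: [0.3, 0.4, -0.0]
opening: 0.998
finger_force: 0.0
```

```bash
python3 - <<'E'
from h import *
np.set_printoptions(precision=4,suppress=True)
w=cam('wrist');a=w['pixels'].astype(int)
s=sensors.get_state();p=s['eef_pos'];print(p,s['tcp_rot'])
k=blobs(w,(a.max(2)<50).astype(np.uint8),(225,150,285,225))[0];c=cv2.minEnclosingCircle(k);print('finial',c,onz(w,*c[0],.142))
E
```

```text
[0.5066 0.2589 0.2568] [ 0.7073  0.7069 -0.0003 -0.    ]
finial ((252.79310607910156, 187.27586364746094), 7.319057941436768) [0.5061 0.2615 0.142 ]
```

Converted, 0.14 m is 5.6, -0.0004 m is -0.016.

Call:
move_tool([
  [[0.06,-0.016,1.2,0,0,0,1],[0.06,-0.016,2.8,0,0,0,1],[0.06,-0.016,4.4,0,0,0,1],[0.06,-0.016,5.6,0,0,0,1],[0.06,-0.016,6.32,0,0,0,1],[0.06,-0.016,6.56,0,0,0,1],[0.06,-0.016,6.56,0,0,0,1],[0.06,-0.016,6.56,0,0,0,1]],
], grip_n=60)

```text
time: 16.02
eef_pos: [0.5071, 0.2619, 0.0947]
tcp_rot: [0.707, 0.707, 0.001, 0.001]
contact_force: [0.4, 0.1, -0.0]
opening: 1.003
finger_force: 0.0
```

Call:
move_tool([
  [[0,0,0,0,0,0,0.3],[0,0,0,0,0,0,0.1],[0,0,0,0,0,0,0],[0,0,0,0,0,0,0],[0,0,0,0,0,0,0],[0,0,0,0,0,0,0],[0,0,0,0,0,0,0],[0,0,0,0,0,0,0],[0,0,0,0,0,0,0]],
], grip_n=60)

```text
time: 17.15
eef_pos: [0.5061, 0.2616, 0.0933]
tcp_rot: [0.707, 0.707, 0.0, -0.0]
contact_force: [-0.6, 0.1, 3.9]
opening: 0.171
finger_force: 58.4
```

Converted, -0.165 m is -6.6, -0.16 m is -6.4.

Call:
move_tool([
  [[0,0,-0.4,0,0,0,0],[0,0,-1.2,0,0,0,0],[0,0,-2.4,0,0,0,0],[0,0,-4,0,0,0,0],[0,0,-5.6,0,0,0,0],[0,0,-6.4,0,0,0,0],[0,0,-6.6,0,0,0,0],[0,0,-6.6,0,0,0,0],[0,0,-6.6,0,0,0,0]],
], grip_n=60)

```text
time: 18.27
eef_pos: [0.5051, 0.2613, 0.2559]
tcp_rot: [0.707, 0.707, -0.002, -0.001]
contact_force: [-0.6, 0.5, -1.1]
opening: 0.172
finger_force: 58.5
```

```bash
python3 - <<'E'
from h import *
np.set_printoptions(precision=4,suppress=True)
w=cam('wrist');s=sensors.get_state();p=s['eef_pos'];T=R.from_quat(s['tcp_rot']);print(p,s['tcp_rot'],s['contact_force'],s['opening'])
for nm,d in(('finialtop',-.0507),('collartop',.0083),('collarbot',.0133),('tip',.0793)):print(nm,proj(w,p+T.apply([0,0,d])),proj(w,p+T.apply([.002,0,d])))
im=w['pixels'][100:384,150:360,::-1];cv2.imwrite('pics/w8.png',cv2.resize(im,None,fx=2,fy=2))
E
```

```text
[0.5052 0.2613 0.256 ] [ 0.7068  0.7074 -0.0016 -0.0008] [ 1.1547  1.2388 -0.5864] 0.17451415352286723
finialtop [253.191  321.6918] [253.1857 316.2728]
collartop [253.2485 245.2865] [253.2452 241.522 ]
collarbot [253.2516 241.2018] [253.2484 237.5332]
tip [253.2801 203.2773] [253.2779 200.5351]
```

View pics/w8.png

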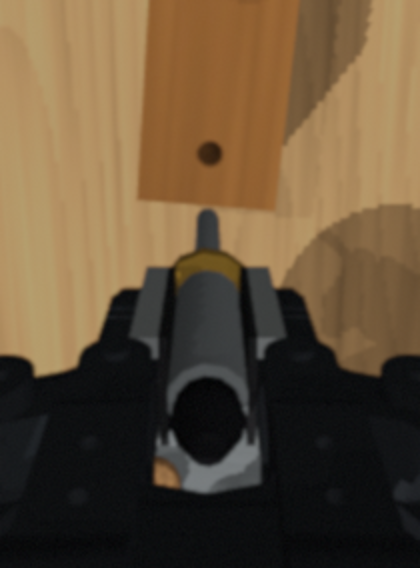

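The rod is upright in the grip: tip at about (254,205), collar front edge at about (254,225). That puts it about 1.5 mm toward −tool x from the pad centre, consistent with the earlier estimates. I'll carry it over the hub.

Converted, -0.2515 m is -10.06, 0.0195 m is 0.78.

Call:
move_tool([
  [[-0.8,0.04,0,0,0,0,0],[-2.4,0.16,0,0,0,0,0],[-4.4,0.32,0,0,0,0,0],[-6.4,0.48,0,0,0,0,0],[-8,0.6,0,0,0,0,0],[-9.4,0.72,0,0,0,0,0],[-10,0.78,0,0,0,0,0],[-10.06,0.78,0,0,0,0,0],[-10.06,0.78,0,0,0,0,0],[-10.06,0.78,0,0,0,0,0]],
], grip_n=60)

```text
time: 19.58
eef_pos: [0.5257, 0.0111, 0.2581]
tcp_rot: [0.706, 0.708, 0.0, -0.0]
contact_force: [0.5, 0.1, -1.0]
opening: 0.172
finger_force: 58.5
```

Call:
move_tool([
  [[0,0,0.4,0,0,0,0],[0,0,0.8,0,0,0,0],[0,0,0.96,0,0,0,0],[0,0,0.96,0,0,0,0],[0,0,0.96,0,0,0,0],[0,0,0.96,0,0,0,0]],
], grip_n=60)

```text
time: 20.32
eef_pos: [0.526, 0.01, 0.2346]
tcp_rot: [0.707, 0.707, 0.0, 0.0]
contact_force: [-0.8, -0.1, -0.1]
opening: 0.163
finger_force: 58.5
```

```bash
python3 - <<'E'
from h import *
np.set_printoptions(precision=4,suppress=True)
w=cam('wrist');s=sensors.get_state();print(s['eef_pos'],s['tcp_rot'],s['contact_force'],proj(w,[.5249,.0082,.148]))
im=w['pixels'][150:270,190:320,::-1];cv2.imwrite('pics/w9.png',cv2.resize(im,None,fx=5,fy=5,interpolation=cv2.INTER_CUBIC)[:600])
E
```

```text
[0.526  0.01   0.2345] [0.7068 0.7074 0.0002 0.0003] [-0.0916  0.2177 -0.3012] [251.5126 202.6807]
```

View pics/w9.png

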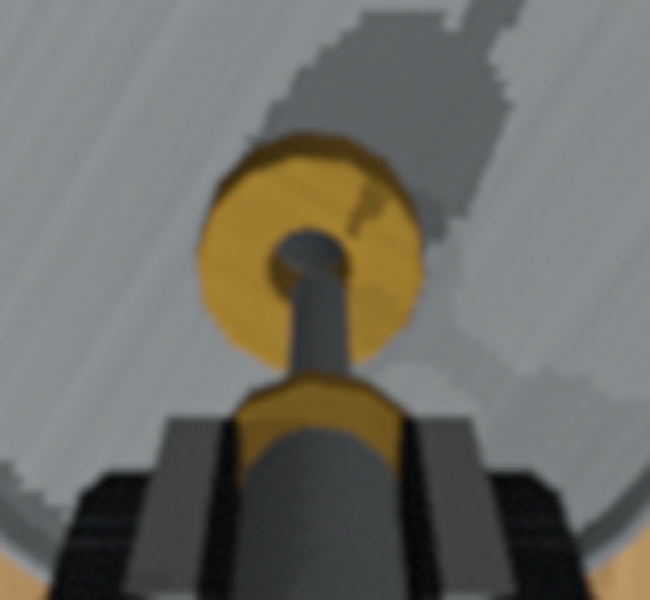

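The tip, at (253.6,204.6), is 7 mm above the hub hole at (252.2,202.4). It needs −1.1 mm in tool y; tool x is fine once it's lowered. I'll correct and insert in stages.

Call:
move_tool([
  [[0,-0.044,0,0,0,0,0],[0,-0.044,0.16,0,0,0,0],[0,-0.044,0.32,0,0,0,0],[0,-0.044,0.48,0,0,0,0],[0,-0.044,0.64,0,0,0,0],[0,-0.044,0.64,0,0,0,0],[0,-0.044,0.64,0,0,0,0]],
], grip_n=60)

```text
time: 21.25
eef_pos: [0.5247, 0.0101, 0.2182]
tcp_rot: [0.707, 0.707, 0.0, 0.0]
contact_force: [0.2, 0.5, -0.7]
opening: 0.169
finger_force: 58.5
```

Converted, 0.025 m is 1, 0.02 m is 0.8.

Call:
move_tool([
  [[0,0,0.2,0,0,0,0],[0,0,0.4,0,0,0,0],[0,0,0.6,0,0,0,0],[0,0,0.8,0,0,0,0],[0,0,1,0,0,0,0],[0,0,1,0,0,0,0],[0,0,1,0,0,0,0]],
])

```text
time: 22.12
eef_pos: [0.5248, 0.0101, 0.1932]
tcp_rot: [0.707, 0.707, 0.0, 0.0]
contact_force: [-0.1, 0.2, -1.3]
opening: 0.167
finger_force: 58.5
```

Free of contact at 25 mm deep. Home is at TCP z ≈ 0.161.

The manual's scale: shifts go in units of 25 mm and turns go in units of 0.05 rad. Converting my numbers, 0.03 m is 1.2, 0.028 m is 1.12.

Call:
move_tool([
  [[0,0,0.2,0,0,0,0],[0,0,0.4,0,0,0,0],[0,0,0.6,0,0,0,0],[0,0,0.8,0,0,0,0],[0,0,1,0,0,0,0],[0,0,1.12,0,0,0,0],[0,0,1.2,0,0,0,0],[0,0,1.2,0,0,0,0],[0,0,1.2,0,0,0,0]],
])

```text
time: 23.25
eef_pos: [0.5248, 0.0101, 0.1633]
tcp_rot: [0.707, 0.707, 0.0, 0.0]
contact_force: [0.5, -0.6, -0.3]
opening: 0.17
finger_force: 58.5
```

Converted, 0.002 m is 0.08, 0.0015 m is 0.06.

Call:
move_tool([
  [[0,0,0.02,0,0,0,0],[0,0,0.04,0,0,0,0],[0,0,0.06,0,0,0,0],[0,0,0.08,0,0,0,0],[0,0,0.08,0,0,0,0]],
])

```text
time: 23.88
eef_pos: [0.5247, 0.0101, 0.1613]
tcp_rot: [0.707, 0.707, 0.0, -0.0]
contact_force: [-1.4, 0.7, 0.9]
opening: 0.171
finger_force: 58.5
```

Converted, 0.0006 m is 0.024, 0.0003 m is 0.012.

Call:
move_tool([
  [[0,0,0.012,0,0,0,0],[0,0,0.024,0,0,0,0],[0,0,0.024,0,0,0,0],[0,0,0.024,0,0,0,0]],
], grip_n=20)

```text
time: 24.38
eef_pos: [0.5247, 0.0101, 0.1613]
tcp_rot: [0.707, 0.708, -0.0, 0.0]
contact_force: [-4.3, 1.0, 5.3]
opening: 0.172
finger_force: 58.6
```

The collar is down (5 N, no further travel). I'll release, rise and check.

Call:
move_tool([
  [[0,0,0,0,0,0,0.25],[0,0,0,0,0,0,0.4],[0,0,0,0,0,0,0.7],[0,0,0,0,0,0,1],[0,0,0,0,0,0,1],[0,0,0,0,0,0,1]],
])

```text
time: 25.12
eef_pos: [0.5247, 0.0101, 0.1605]
tcp_rot: [0.707, 0.707, 0.0, 0.0]
contact_force: [-0.1, -0.2, -0.5]
opening: 0.995
finger_force: 0.0
```

Call:
move_tool([
  [[0,0,-0.6,0,0,0,1],[0,0,-1.6,0,0,0,1],[0,0,-3.2,0,0,0,1],[0,0,-4.8,0,0,0,1],[0,0,-5.6,0,0,0,1],[0,0,-5.6,0,0,0,1],[0,0,-5.6,0,0,0,1]],
])

```text
time: 26.0
eef_pos: [0.5239, 0.0102, 0.2986]
tcp_rot: [0.707, 0.707, -0.001, -0.001]
contact_force: [-0.9, -0.2, 0.2]
opening: 1.001
finger_force: 0.0
```

```bash
python3 - <<'E'
from h import *
w=cam('wrist');s=cam('scene');print(sensors.get_state()['contact_force'],sensors.get_state()['eef_pos'])
H=[.5249,.0082]
for z in(.212,.153,.148):print('wrist',z,proj(w,H+[z]))
i1=cv2.resize(w['pixels'][100:300,155:355,::-1],(400,400));i2=cv2.resize(s['pixels'][150:250,220:320,::-1],(400,400),interpolation=cv2.INTER_CUBIC)
for z in(.212,.148,.12):q=(proj(s,H+[z])-[220,150])*4;print('scene',z,q)
cv2.imwrite('pics/f.png',np.hstack([i1,i2]))
E
```

```text
[-0.43509041  0.01682235 -0.05108309] [0.52375896 0.01021618 0.29819364]
wrist 0.212 [254.93733962 203.02665646]
wrist 0.153 [254.82041001 183.93095833]
wrist 0.148 [254.81253752 182.64530752]
scene 0.212 [193.88913415  33.35740172]
scene 0.148 [193.62353996  91.93116009]
scene 0.12 [193.51099462 116.7517478 ]
```

View pics/f.png

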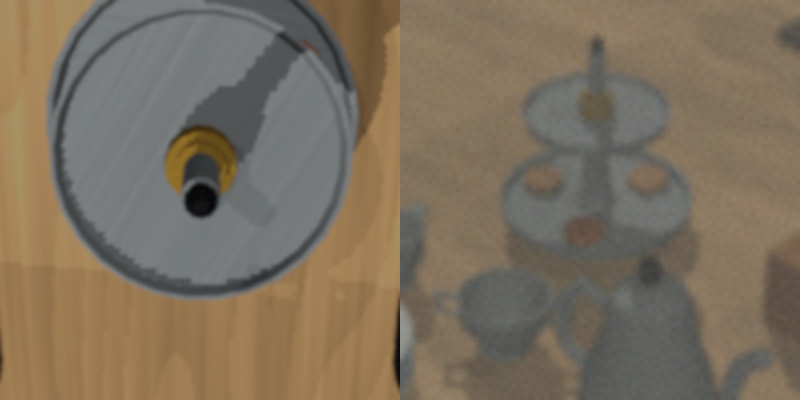

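The rod stands upright. Its finial is at (255,200), against a prediction of (255,203), its collar is on the hub and the plate is level. Handing in.

```bash
python3 -c "
from plant import ctrl, imaging, workorder, sensors
print(workorder.sign_off())"
```

```text
the job is handed in; nothing more can be done
None
```

The job is handed in at about 26 s of the 72 s limit: the upper plate sits level on the pillar and the rod is through the hub with its collar fully home, the arm is clear, and I never touched the tea things or dipper.

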